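Close up the spice jars and lock the divider

TASK

Slide the divider of the spice rack along until the three jars stand close together against the end wall with no gaps left, and only then lock it there: turn the brass thumbscrew on its foot clockwise until it seats and goes stiff, and stop there without forcing it. Leave the jars upright in the channel, do not disturb the spare jar or the scoop, and let go of everything at the end.

Things in the scene. Friction and masses are not known exactly. Their poses are not given: they have to be found in the camera images.
- rack: Fixed display rack, flat on the table, 170 x 316 mm plywood base 6 mm thick. Origin: at table height, midway along the jar channel and on its centre line. y runs along the channel towards the end wall, x across it towards the guide rail, z up. The channel (51 mm wide, floor 6 mm above the table) lies between two aluminium lips whose tops are 16 mm above the table. The guide rail, parallel to the channel, is centred at x = +105 mm.
- end_wall (a point): Centre of the channel-side face of the fixed steel end wall (61 mm wide, top 70 mm above the table), 45 mm above the table and 150 mm from the rack's origin along its y. Same axes as the rack.
- divider (a joint): Position (m) of the sliding divider along the rack's y; it grows towards the end wall (0 to 0.16). Its jar-side face lies 0.095 m minus this value short of the rack's origin, so the face is 0.245 m minus this value from the end wall. With three 48 mm jars closed up this reads about 0.101. It slides with about 3.5 N of friction plus the jars' and stays where it is left.
- divider_face (a point): Centre of the jar-side face of the divider, 48 mm above the table; same axes as the rack. The divider is a steel plate 60 mm wide (along the rack's x), 8 mm thick, from 18 to 75 mm above the table, across the channel; it is free to be pushed on its back (the -y side). A low bar (top 30 mm above the table) joins it to its foot on the guide rail, a 44 x 40 mm block, top 30 mm above the table.
- thumbscrew (a joint): Turn (rad) of the thumbscrew in its thread, growing clockwise seen from above. It turns freely (about 0.04 N m of friction) from wherever it starts, between 0.2 and 1.2, up to 3.2, where it seats and this value stops. Released, it stays there.
- windup (a joint): Elastic give (rad) of the clamp under the thumbscrew, clockwise positive: within 0.05 of 0 while the screw still turns freely. Once the screw is seated, further turning of the head shows here instead, as a spring of 1 N m for each rad: at 0.5 rad (0.5 N m) the screw is overtightened. It springs back when the head is released.
- screw_head (a point): Centre of the knurled brass head of the thumbscrew, 58 mm above the table: an upright cylinder 30 mm in diameter and 20 mm high (48 to 68 mm above the table; a decorative button rises 2 mm more) on a thin stem above the divider's foot block (top 30 mm above the table). It lies 105 mm from the channel's centre line along the rack's x and 4 mm behind the divider's face, moves with the divider, does not rise or sink noticeably as it turns, and its frame turns with the screw.
- jar0: Upright closed spice jar, 48 mm in diameter, 90 mm high, about 0.18 kg, loose in the channel; the one nearest the end wall. Origin: centre of its underside, 6 mm above the table; z up.
- jar1: Upright closed spice jar, 48 mm in diameter, 90 mm high, about 0.18 kg, loose in the channel; the middle one. Origin: centre of its underside, 6 mm above the table; z up.
- jar2: Upright closed spice jar, 48 mm in diameter, 90 mm high, about 0.18 kg, loose in the channel; the one nearest the divider. Origin: centre of its underside, 6 mm above the table; z up.
- spare_jar: A bystander: another such jar (48 mm in diameter, 90 mm high), loose on the table to the left of the rack, not part of the row. Origin: centre of its underside.
- scoop: A bystander: an aluminium scoop, about 190 mm long, lying loose on the blue tub lid to the robot's right, 40 mm above the table. Origin: under the joint of handle and bowl; the handle points to its -x.
- tub: A bystander, fixed: a flat white tub with a blue lid, 215 x 295 mm, 40 mm high in all, to the robot's right. Origin: centre of its underside.
- scale: A bystander, fixed: a red kitchen scale, 150 x 170 mm, pan 200 mm in diameter, 200 mm high, far to the robot's left. Origin: centre of its underside.

How it is judged:
On the way, in this order (a step that is already met when the one before it is completed fails the run):
1. the divider has closed up the jars while the thumbscrew is still loose (value of joint divider between 0.094 and 0.108 m and value of joint thumbscrew below 2.9 rad), for 0.2 s.
2. the thumbscrew is seated (value of joint thumbscrew above 3.14 rad), for 0.2 s.
At the end, for the whole second after the job is handed in: The divider stands where the three jars are closed up (no more than about 7 mm of gaps in all between divider, jars and end wall), the thumbscrew is seated (turned past 3.14 of its 3.2 rad), and the three jars stand upright at rest on the channel floor (value of joint divider between 0.094 and 0.108 m and value of joint thumbscrew above 3.14 rad and angle between each of jar0, jar1, jar2's own z axis and vertical below 0.12 rad and z of each of jar0, jar1, jar2 in the frame of rack below 0.014 m and linear speed of each of jar0, jar1, jar2 below 0.02 m/s); the robot touches nothing.
It fails at once if the thumbscrew is overtightened (0.5 N m or more) (value of joint windup above 0.5 rad).
It fails at once if a jar is tipped over or lifted out of the channel (angle between any of jar0, jar1, jar2's own z axis and vertical above 0.5 rad or z of any of jar0, jar1, jar2 in the frame of rack above 0.025 m).
It fails at once if the spare jar or the scoop is moved by more than 30 mm (distance of any of spare_jar, scoop from where it was at the start of the episode above 0.03 m).
It also fails if it takes over 72 s, if anything falls off the work surface, if the arm or the gripper's body presses on something with over 40 N, if the wrist force passes 120 N, or if a joint passes its speed limit or range.

ROBOT

A 6-joint arm with a two-finger parallel gripper is mounted at the origin on the work surface. World frame = base frame: x ahead of the robot, y to its left, z up, the work surface at z = 0. Lengths are in m, angles in rad, forces in N, time in s.
With the tool pointing down it reaches from about 0.35 to 0.775 m from the base axis. Payload 7.3 kg.
Tool frame: the origin (TCP) lies between the finger pads; the fingertips stand 8 mm ahead of it and the grasp point (between the pads) lies 11 mm behind it (robot.nose_length is the distance from the TCP to the fingertips, in m); z points along the fingers, y is the line along which they close (so a half turn about z gives the same grasp; the last joint's range is limited). The gripper opens to 92 mm and grips with 3 to 60 N. Pads are 19 mm wide; open, the fingers measure 130 mm over their backs; the gripper's body (75 mm by 190 mm) begins 47 mm behind the grasp point.
Start: joints at [-1.434, 0.342, 1.524, -0, 1.275, -0.146], TCP at [0.147, -0.504, 0.235] pointing down, gripper open.
Joint ranges: [-2.53, 2.53], [-0.77, 2.02], [0.04, 2.7], [-1, 4.14], [0.28, 2.66], [-3.11, 3.11]. Speed limits (rad/s): [2.57, 2.57, 3.14, 3.14, 3.14, 3.14].

INTERFACE

Orientations are given as [roll, pitch, yaw] about the fixed x, y, z axes, in that order (R = Rz(yaw) Ry(pitch) Rx(roll)).
In Python, from cell import robot gives the robot as it stands. The module is installed in compiled form; this text tells all that it offers.
- The arm moves only by the shell command python3 -m jog 'ROWS' [FORCE]. ROWS is JSON, a list that holds one entry, the list of rows, each a list of 5 numbers: the gripper's target within -1 to 1 (fully open at 1, half-way at 0, shut at -1), then the shift along the tool's x, y, z in m, then the turn about the tool's z in rad. A call has 1 to 5 rows; each row is the pose to reach, as a shift and turn from the pose commanded when the call began, along the tool's axes at that moment; what a row does not reach only later rows make up. A row lasts 1/12 s, in which the tool goes at most 41.7 mm and 7.16 degrees, less where a joint would pass 70% of its speed; a pose out of reach is approached as far as the arm can. A call with a gripper value outside its range is refused whole. The fingers move at their own pace and stop on an object; FORCE is the grip in N (left out, the last holds). Time passes only in rows, so rows that repeat a pose let the fingers close. It gives the time, the measured TCP pose, the force, the opening and the grip force at its end, in the units of the state.
- robot.observe(): the state, without advancing time (a new reading comes with each control period).
- robot.read_camera(name): name is "scene" or "top" or "wrist"; returns the picture (480x640x3 uint8, red, green, blue); there is no depth.
- robot.camera_model(name): a dict with "camera_matrix" (3x3 intrinsics, pixels), "position" and "attitude" of the camera in the world; the wrist camera has in their place "mount" (4x4, takes a point from camera to tool coordinates, whose origin is the TCP and whose axes are the flange's). Camera axes: x right, y down, z forward; pixel columns grow to the right and rows downward; lengths in m; the calibration is good to about 2 mm. A picture is of the moment at which its call begins: read the wrist's pose just before it. camera_model takes no time and is no camera call.
- robot.hand_in(): hands the job in; it is judged then, once.
The state is a dict: "time": time; "qpos": joint angles; "qvel": joint speeds; "joint_efforts": joint torques, N m; "tool_pos": TCP position; "tool_rot": TCP orientation; "contact_force": force on the tool from outside, world axes, zero at the start; "torque": the same for the moment, N m; "opening": finger opening in m; "grip_force": force on a finger pad.
Only numpy, scipy, OpenCV 4.12 (cv2) and the standard library are available. Lean on these libraries where they do the work, as an engineer would, in place of code of your own. Each camera call takes 0.05 s, during which the arm holds its last target. There are 200 camera calls.

## Working session

There is one attempt and no reset: what is moved stays moved. The work goes in short steps, Python scripts to look and compute and a shell command to move; the robot and the scene stay as the last step left them, time stands still between calls to the robot, and variables do not carry over. Pictures are saved under pics/ and viewed, at most 10 in all, crops included, and the job is handed in when it is done.

```bash
mkdir -p pics; python3 - <<'E'
from cell import robot
import cv2,numpy as np
for n in("scene","top"):
    im=robot.read_camera(n); cv2.imwrite(f"pics/{n}0.png",im[:,:,::-1])
    m=robot.camera_model(n); print(n,{k:np.round(v,4).tolist() for k,v in m.items()})
print(robot.camera_model("wrist"))
s=robot.observe();print(s)
E
```

```text
scene {'camera_matrix': [[461.5129, 0.0, 322.5897], [0.0, 461.5129, 238.4301], [0.0, 0.0, 1.0]], 'position': [1.4772, -0.0745, 0.895], 'attitude': [-2.3067, -0.0225, 1.5281]}
top {'camera_matrix': [[597.1527, 0.0, 320.9177], [0.0, 597.1527, 236.0462], [0.0, 0.0, 1.0]], 'position': [0.4646, -0.0231, 1.6572], 'attitude': [-3.0783, 0.0068, -1.5479]}
{'camera_matrix': array([[384.50802227,   0.        , 314.98145445],
       [  0.        , 384.50802227, 239.83348846],
       [  0.        ,   0.        ,   1.        ]]), 'mount': array([[-5.34582122e-04, -9.50634009e-01, -3.10313865e-01,
         8.45988347e-02],
       [ 9.99999795e-01, -6.17202851e-04,  1.68062126e-04,
         3.00135608e-04],
       [-3.51292175e-04, -3.10313712e-01,  9.50634145e-01,
        -1.48811657e-01],
       [ 0.00000000e+00,  0.00000000e+00,  0.00000000e+00,
         1.00000000e+00]])}
{'time': 0.1, 'qpos': array([-1.43404954e+00,  3.42635105e-01,  1.52490521e+00, -5.16851414e-08,
        1.27544119e+00, -1.46036289e-01]), 'qvel': array([-2.01117422e-03, -3.24897990e-03, -2.68443351e-03,  5.84196132e-04,
        1.34918628e-03,  9.05168943e-05]), 'joint_efforts': array([ 9.32306648e-04, -4.32004774e+01, -2.44695836e+01,  7.18101743e-02,
        5.25977102e-02, -5.88704552e-05]), 'tool_pos': array([ 0.14644412, -0.50378915,  0.23412947]), 'tool_rot': array([-3.14021858e+00, -2.02053633e-04,  2.82782948e-01]), 'contact_force': array([-0.43344239,  0.42123837, -0.43744858]), 'torque': array([-0.02886254,  0.04453297,  0.01062819]), 'grip_force': 0.0, 'opening': 0.09141072373054786}
```

View pics/scene0.png

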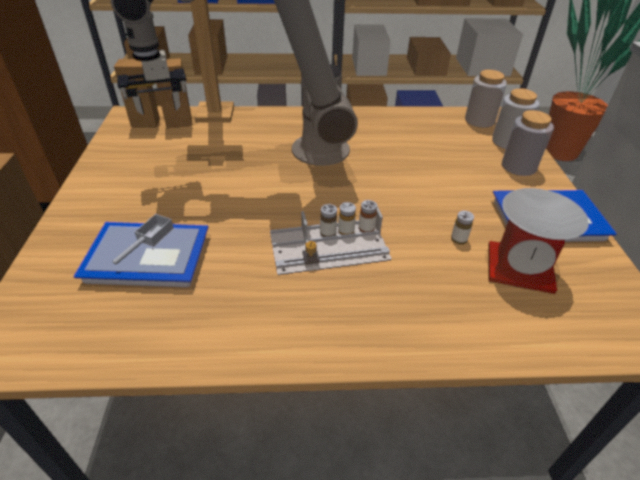

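View pics/top0.png

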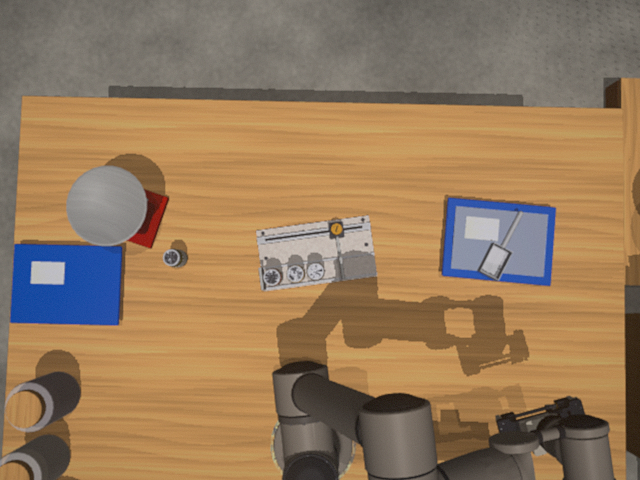

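The top view shows the rack around (317,253) with the end wall at its left (world +y). The jars are near (272,276), (295,272) and (316,270), and the screw is at (336,229). The arm is clear of it.

```bash
cat > h.py <<'E'
import numpy as np,cv2
from cell import robot
from scipy.spatial.transform import Rotation as R
def ray(name,uv,pose=None):
    m=robot.camera_model(name);K=np.array(m["camera_matrix"])
    d=np.linalg.inv(K)@np.array([uv[0],uv[1],1.])
    if name=="wrist":
        s=pose or robot.observe(); M=np.array(m["mount"]);A=R.from_euler("xyz",s["tool_rot"]).as_matrix()
        return np.array(s["tool_pos"])+A@M[:3,3], A@M[:3,:3]@d
    return np.array(m["position"]), R.from_euler("xyz",m["attitude"]).as_matrix()@d
def onz(name,uv,z,pose=None):
    p,d=ray(name,uv,pose); return p+d*(z-p[2])/d[2]
def cross(a,b):
    (p,d),(q,e)=a,b; t=np.linalg.lstsq(np.c_[d,-e],q-p,rcond=None)[0]
    x,y=p+d*t[0],q+e*t[1]; return (x+y)/2,np.linalg.norm(x-y)
E
python3 - <<'E'
from h import *
im=cv2.imread("pics/top0.png");hsv=cv2.cvtColor(im,cv2.COLOR_BGR2HSV)
roi=(slice(205,300),slice(245,390))
w=((hsv[...,1]<70)&(hsv[...,2]>90)).astype(np.uint8); mm=np.zeros_like(w); mm[roi]=w[roi]
mm=cv2.morphologyEx(mm,cv2.MORPH_CLOSE,np.ones((7,7)))
c=max(cv2.findContours(mm,0,2)[0],key=cv2.contourArea);r=cv2.minAreaRect(c);print(r)
b=cv2.boxPoints(r);P=np.array([onz("top",u,0.006)[:2] for u in b]);print(b.round(1),P.round(4))
print(np.linalg.norm(np.diff(P,axis=0),axis=1))
for n,roi in(("top",(slice(215,245),slice(320,352))),("scene",(slice(235,262),slice(300,322)))):
    h=cv2.cvtColor(cv2.imread(f"pics/{n}0.png"),cv2.COLOR_BGR2HSV)[roi]
    m=(h[...,0]>10)&(h[...,0]<30)&(h[...,1]>120); y,x=np.nonzero(m); uv=(x.mean()+roi[1].start,y.mean()+roi[0].start);print(n,uv,len(x),onz(n,uv,0.06))
cv2.imwrite("pics/crop.png",cv2.resize(im[200:300,240:390],None,fx=5,fy=5,interpolation=cv2.INTER_CUBIC))
E
```

```text
((314.9053039550781, 252.999267578125), (61.78972244262695, 117.1246109008789), 82.303955078125)
[[252.7 230.2]
 [368.8 214.5]
 [377.1 275.8]
 [261.  291.5]] [[ 0.5808  0.1801]
 [ 0.6316 -0.1409]
 [ 0.4626 -0.1668]
 [ 0.4122  0.1522]]
[0.32501572 0.17099083 0.32288476]
top (np.float64(334.2745901639344), np.float64(222.09426229508196)) 244 [ 0.6037709  -0.04485862  0.06      ]
scene (np.float64(310.57943925233644), np.float64(247.26168224299064)) 107 [ 0.59062339 -0.0495853   0.06      ]
```

View pics/crop.png

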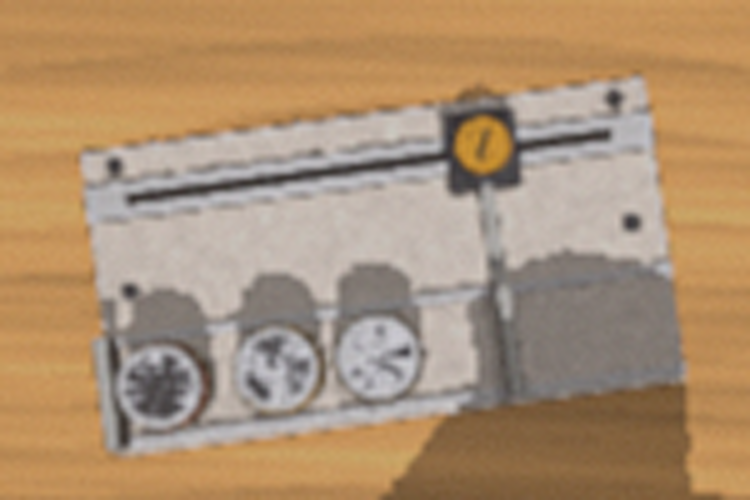

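The crop shows the wall at (112,395), lids at (160,383), (278,366) and (378,355), the head at (483,145), and the divider plate running from (500,290) to (515,395).

```bash
python3 - <<'E'
from h import *
f=lambda c:(c[0]/5+240-.4,c[1]/5+200-.4)
TL,TR,BR=[onz("top",f(c),.006)[:2] for c in((82,153),(643,77),(685,375))]
print(TL,TR,BR,np.linalg.norm(TL-TR),np.linalg.norm(TR-BR))
y=(TL-TR);y/=np.linalg.norm(y);yaw=np.arctan2(-y[0],y[1]);x=np.array([y[1],-y[0]]);print("yaw",yaw,"x",x)
S=onz("top",f((483,145)),.07)[:2]
J=[onz("top",f(c),.096)[:2] for c in((160,383),(278,366),(378,355))]
J=np.array(J);print("screw",S,"jars",J)
v=J[0]-J[2];print("yaw jars",np.arctan2(-v[0],v[1]))
D=onz("top",f((508,345)),.075)[:2];print("div",D)
O=S-.105*x
mid=(TL+BR)/2
print("rel to TR corner along y: screw",(S-TR)@y,[(j-TR)@y for j in J],(D-TR)@y, "x:",(S-TR)@x,[(j-TR)@x for j in J],(D-TR)@x)
print(robot.observe()["tool_rot"])
E
```

```text
[0.58107905 0.17100983] [ 0.63032681 -0.13928967] [ 0.46581259 -0.16538428] 0.31418326401350294 0.16657087639358012
yaw 0.1573976089117126 x [0.98763855 0.15674852]
screw [ 0.58561992 -0.05022478] jars [[0.45531429 0.11611155]
 [0.46557672 0.05473837]
 [0.47249992 0.00267694]]
yaw jars 0.15035903362473377
div [ 0.47945652 -0.06561404]
rel to TR corner along y: screw 0.09497165427647801 [np.float64(0.27967704724356657), np.float64(0.21745390730260714), np.float64(0.1649508257550342)] 0.09641358358394007 x: -0.030193461318676763 [np.float64(-0.13281534222213717), np.float64(-0.13229992952322295), np.float64(-0.13362286470482188)] -0.13745676196633308
[-3.14021858e+00 -2.02053633e-04  2.82782948e-01]
```

```bash

python3 -m jog '[[[1,0.034,-0.0195,0,0],[1,0.068,-0.039,0,0],[1,0.103,-0.0585,0,0],[1,0.137,-0.078,0,0]]]' >/dev/null
python3 -m jog '[[[1,0.034,-0.0195,0,0],[1,0.068,-0.039,0,0],[1,0.103,-0.0585,0,0],[1,0.137,-0.078,0,0]]]' >/dev/null
python3 -m jog '[[[1,0.034,-0.0195,0,0],[1,0.068,-0.039,0,0],[1,0.103,-0.0585,0,0],[1,0.137,-0.078,0,0]]]' >/dev/null
python3 -m jog '[[[1,0.034,-0.0195,0,0],[1,0.068,-0.039,0,0],[1,0.103,-0.0585,0,0],[1,0.137,-0.078,0,0],[1,0.137,-0.078,0,0]]]'
python3 -m jog '[[[1,0,0,0,-0.12],[1,0,0,0,-0.24],[1,0,0,0,-0.36],[1,0,0,0,-0.48],[1,0,0,0,-0.6]]]' >/dev/null
python3 -m jog '[[[1,0,0,0,-0.12],[1,0,0,0,-0.24],[1,0,0,0,-0.36],[1,0,0,0,-0.48],[1,0,0,0,-0.6]]]' >/dev/null
python3 -m jog '[[[1,0,0,0,-0.12],[1,0,0,0,-0.24],[1,0,0,0,-0.36],[1,0,0,0,-0.48],[1,0,0,0,-0.6]]]' >/dev/null
python3 -m jog '[[[1,0,0,0,-0.12],[1,0,0,0,-0.24],[1,0,0,0,-0.36],[1,0,0,0,-0.48],[1,0,0,0,-0.6]]]' >/dev/null
python3 -m jog '[[[1,0,0,0,-0.12],[1,0,0,0,-0.24],[1,0,0,0,-0.36],[1,0,0,0,-0.48],[1,0,0,0,-0.6]]]'
python3 -m jog '[[[1,0,0,0,0],[1,0,0,0,0]]]' >/dev/null
python3 - <<'E'
from h import *
s=robot.observe();print(s["time"],s["qpos"].round(3),s["tool_pos"],s["tool_rot"])
im=robot.read_camera("wrist");cv2.imwrite("pics/w1.png",im[:,:,::-1])
h=cv2.cvtColor(im,cv2.COLOR_RGB2HSV);m=((h[...,0]>10)&(h[...,0]<30)&(h[...,1]>150)&(h[...,2]>110)).astype(np.uint8)
for c in cv2.findContours(m,0,2)[0]:
    if cv2.contourArea(c)>80: print(cv2.contourArea(c),cv2.minEnclosingCircle(c),cv2.boundingRect(c))
E
```

```text
time: 1.52
tool_pos: [0.5889, -0.0464, 0.2336]
tool_rot: [-3.14, -0.001, 0.288]
contact_force: [-2.1, -0.6, 0.7]
opening: 0.0919
grip_force: 0.0
time: 3.6
tool_pos: [0.5853, -0.0518, 0.2342]
tool_rot: [3.141, -0.001, -2.995]
contact_force: [-0.1, -0.1, 0.1]
opening: 0.0918
grip_force: 0.0
3.7667 [-0.219  0.459  1.344 -0.     1.34  -1.927] [ 0.58540477 -0.05178354  0.23436675] [ 3.14146636e+00 -7.92374492e-04 -3.00420945e+00]
196.5 ((310.1504821777344, 219.89805603027344), 13.27735424041748) (301, 207, 19, 27)
```

View pics/w1.png

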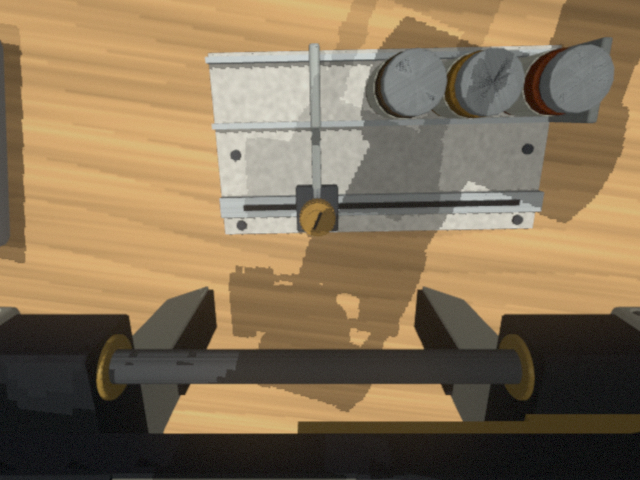

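The wrist view shows the head at about (318,217), free on both sides, with the rail running from (222,212) to (540,197).

```bash
python3 - <<'E'
from h import *
s=robot.observe()
S=onz("wrist",(318,216),.069,s);T=onz("top",(336.2,228.6),.07)
a=onz("wrist",(222,207),.012,s);b=onz("wrist",(540,197),.012,s)
r=onz("wrist",(208,55),.016,s);t=onz("wrist",(558,44),.016,s)
for p,q in((a,b),(r,t)): v=q-p;print("yaw",np.arctan2(-v[0],v[1]))
print(S,T,cross(ray("wrist",(318,216),s),ray("top",(336.2,228.6))))
A=R.from_euler("xyz",s["tool_rot"]).as_matrix();print(A.T@(S-s["tool_pos"]),A.T@(T-s["tool_pos"]))
E
```

```text
yaw 0.16884406797783574
yaw 0.16514916076961225
[ 0.58196486 -0.05009919  0.069     ] [ 0.58561992 -0.05022478  0.07      ] (array([ 0.58689987, -0.04993123,  0.05041674]), np.float64(0.0013256218340421783))
[0.00315126 0.00209176 0.16544861] [-0.00045164  0.00146747  0.16444633]
```

```bash

python3 -m jog '[[[1,0.001,0.002,0.03,-0.02],[1,0.001,0.002,0.06,-0.02],[1,0.001,0.002,0.09,-0.02],[1,0.001,0.002,0.09,-0.02],[1,0.001,0.002,0.09,-0.02]]]' >/dev/null
cat > look.py <<'E'
from h import *
import sys
s=robot.observe();im=robot.read_camera("wrist");cv2.imwrite(f"pics/{sys.argv[1]}.png",im[:,:,::-1])
h=cv2.cvtColor(im,cv2.COLOR_RGB2HSV);m=((h[...,0]>10)&(h[...,0]<30)&(h[...,1]>150)&(h[...,2]>60)).astype(np.uint8)
m[:,:150]=0;m[:,500:]=0
for c in cv2.findContours(m,0,2)[0]:
    if cv2.contourArea(c)>80: print(cv2.contourArea(c),cv2.minEnclosingCircle(c),cv2.boundingRect(c))
print(s["tool_pos"],s["tool_rot"])
E
python3 look.py w2
```

```text
469.0 ((345.5, 429.0), 46.51084899902344) (299, 422, 94, 11)
414.5 ((446.0, 427.0), 53.23542404174805) (393, 421, 107, 12)
114.5 ((300.5, 257.5), 13.656599998474121) (291, 244, 16, 27)
[ 0.58364915 -0.04970515  0.14385492] [ 3.14046627 -0.00317188 -2.98236642]
```

View pics/w2.png

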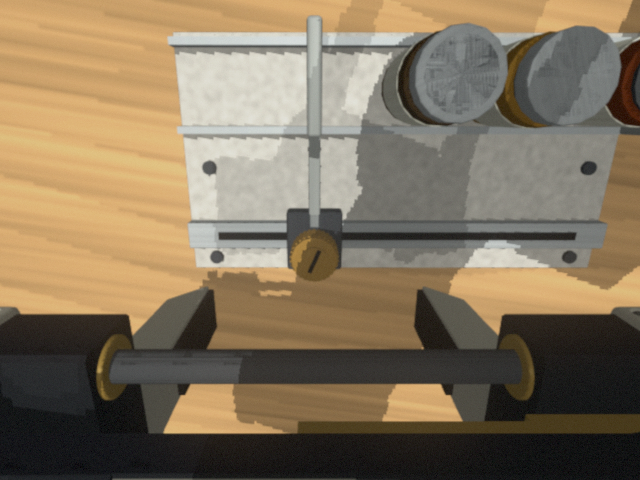

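The head's top face is centred at about (316,258), and the rack is square in the view.

```bash
python3 - <<'E'
from h import *
s=robot.observe();A=R.from_euler("xyz",s["tool_rot"]).as_matrix()
S=onz("wrist",(316,259),.069,s);print(S,A.T@(S-s["tool_pos"]))
print(cross(ray("wrist",(316,259),s),ray("top",(336.2,228.6))))
# column 315 at head should be tool y=0; pixel row that tool axis (x=0) hits at z=.069
m=robot.camera_model("wrist");M=np.linalg.inv(m["mount"]);p=M@[0,0,s["tool_pos"][2]-.069,1];q=m["camera_matrix"]@p[:3];print(q/q[2])
E
```

```text
[ 0.58658904 -0.04949756  0.069     ] [-0.00170595  0.00022197  0.0766334 ]
(array([ 0.585373  , -0.04994682,  0.07240533]), np.float64(0.0004901471756269643))
[315.64579784 256.44808481   1.        ]
```

```bash

python3 -m jog '[[[1,-0.0015,0,0.03,0],[1,-0.0015,0,0.06,0],[1,-0.0015,0,0.085,0],[1,-0.0015,0,0.093,0],[1,-0.0015,0,0.093,0]]]'
python3 -m jog '[[[0,0,0,0,0],[-0.2,0,0,0,0],[-0.3,0,0,0,0],[-0.4,0,0,0,0],[-0.5,0,0,0,0]]]' 15
python3 -m jog '[[[-0.6,0,0,0,0],[-0.8,0,0,0,0],[-1,0,0,0,0],[-1,0,0,0,0],[-1,0,0,0,0]]]' 15
python3 look.py w3
```

```text
time: 4.7
tool_pos: [0.5859, -0.0496, 0.0516]
tool_rot: [3.141, -0.001, -2.981]
contact_force: [-0.7, -0.1, -0.3]
opening: 0.0919
grip_force: 0.0
time: 5.12
tool_pos: [0.5864, -0.0497, 0.0527]
tool_rot: [-3.141, 0.002, -2.98]
contact_force: [-0.0, 0.4, 0.3]
opening: 0.0634
grip_force: 0.0
time: 5.53
tool_pos: [0.5859, -0.0496, 0.0516]
tool_rot: [-3.141, -0.0, -2.98]
contact_force: [-0.4, -4.2, 0.6]
opening: 0.0297
grip_force: 4.3
174.0 ((204.0, 427.0), 24.33115005493164) (180, 422, 49, 11)
108.0 ((165.0, 427.5), 15.66055965423584) (150, 422, 31, 11)
117.0 ((243.5, 426.0), 17.755380630493164) (226, 421, 36, 12)
142.5 ((488.0, 423.5), 13.124505043029785) (476, 415, 24, 18)
463.5 ((454.7758483886719, 423.74139404296875), 22.95389175415039) (433, 414, 45, 19)
507.0 ((394.5, 424.5), 41.188690185546875) (354, 414, 82, 19)
2061.5 ((314.83154296875, 331.3718566894531), 37.991817474365234) (278, 304, 75, 45)
[ 0.58589276 -0.04961614  0.05164587] [-3.14140096e+00 -1.09378281e-04 -2.98027769e+00]
```

```bash

python3 -m jog '[[[-1,0,0,0,0],[-1,0,0.006,0,0],[-1,0,0.012,0,0],[-1,0,0.018,0,0],[-1,0,0.024,0,0]]]' 30
python3 -m jog '[[[-1,0,0.006,0,0],[-1,0,0.012,0,0],[-1,0,0.018,0,0],[-1,0,0.024,0,0],[-1,0,0.03,0,0]]]'
python3 -m jog '[[[-1,0,0.002,0,0],[-1,0,0.004,0,0],[-1,0,0.005,0,0],[-1,0,0.005,0,0],[-1,0,0.005,0,0]]]'
```

```text
time: 6.0
tool_pos: [0.582, -0.0254, 0.0517]
tool_rot: [-3.141, 0.0, -2.98]
contact_force: [0.9, -3.9, 0.1]
opening: 0.0291
grip_force: 30.0
time: 6.42
tool_pos: [0.5773, 0.0039, 0.0517]
tool_rot: [-3.14, 0.0, -2.98]
contact_force: [0.5, -6.5, -1.6]
opening: 0.0291
grip_force: 30.0
time: 6.83
tool_pos: [0.5765, 0.0089, 0.0517]
tool_rot: [-3.141, 0.0, -2.98]
contact_force: [1.2, -6.0, -1.0]
opening: 0.0295
grip_force: 30.0
```

```bash

python3 -m jog '[[[-1,0,0.001,0,0],[-1,0,0.002,0,0],[-1,0,0.002,0,0]]]'|sed -n '2p;4p'
python3 -m jog '[[[-1,0,0.001,0,0],[-1,0,0.002,0,0],[-1,0,0.002,0,0]]]'|sed -n '2p;4p'
```

```text
tool_pos: [0.5763, 0.0106, 0.0517]
contact_force: [1.5, -5.0, -0.9]
tool_pos: [0.576, 0.0124, 0.0517]
contact_force: [0.9, -6.2, -1.2]
```

```bash

python3 -m jog '[[[-1,0,0.001,0,0],[-1,0,0.001,0,0]]]'|sed -n '2p;4p'
```

```text
tool_pos: [0.5758, 0.0133, 0.0517]
contact_force: [0.9, -7.2, -2.9]
```

```bash

python3 -m jog '[[[-1,0,0.001,0,0],[-1,0,0.001,0,0]]]'|sed -n '2p;4p'
python3 -m jog '[[[-1,0,0.001,0,0],[-1,0,0.001,0,0]]]'|sed -n '2p;4p'
python3 - <<'E'
from h import *
im=robot.read_camera("wrist");a=robot.read_camera("top");a=cv2.resize(a[200:300,250:350],None,fx=4,fy=4,interpolation=cv2.INTER_CUBIC)
cv2.imwrite("pics/w4.png",cv2.resize(np.hstack([cv2.resize(im,(533,400)),a]),(798,342))[:,:,::-1])
E
```

```text
tool_pos: [0.5757, 0.0143, 0.0517]
contact_force: [2.5, -7.0, -2.8]
tool_pos: [0.5757, 0.0145, 0.0518]
contact_force: [1.6, -10.2, -2.2]
```

View pics/w4.png

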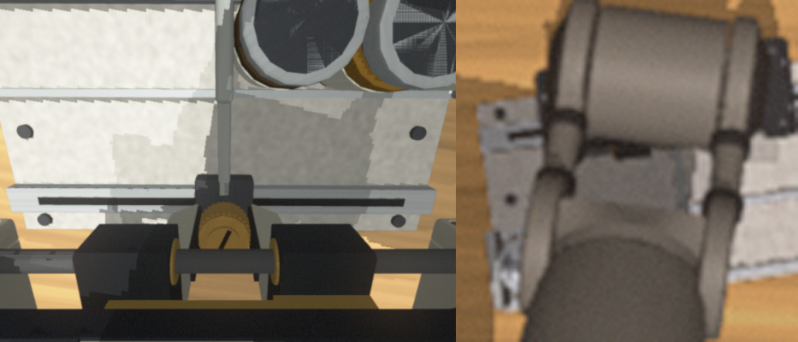

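The jars are close together at the divider plate (about (222,50)), and the force is rising with the tool stalled. One more 1 mm command will confirm contact. After that I back off to zero force and turn.

```bash

python3 -m jog '[[[-1,0,0.001,0,0],[-1,0,0.001,0,0]]]'|sed -n '2p;4p'
python3 -m jog '[[[-1,0,-0.0015,0,0],[-1,0,-0.0015,0,0],[-1,0,-0.0015,0,0]]]' 20
python3 -c "
from cell import robot
s=robot.observe();print(s['torque'],s['qpos'].round(3))"
```

```text
tool_pos: [0.5757, 0.0147, 0.0518]
contact_force: [2.2, -13.7, -2.4]
time: 8.35
tool_pos: [0.5757, 0.0145, 0.0517]
tool_rot: [-3.14, 0.0, -2.98]
contact_force: [1.8, -8.3, -1.9]
opening: 0.0294
grip_force: 20.0
[-1.31179926 -0.44503067 -0.00989831] [-0.107  0.632  1.598 -0.002  0.91  -1.838]
```

```bash
cat > st.py <<'E'
from cell import robot
s=robot.observe();print(round(s['time'],2),"F",s['contact_force'].round(1),"T",s['torque'].round(3),"yaw",s['tool_rot'][2].round(3),"p",s['tool_pos'].round(4),"op",round(s['opening'],4),"q6",s['qpos'][5].round(3),"tau6",s['joint_efforts'][5].round(3))
E
python3 -m jog '[[[-1,0,-0.001,0,0],[-1,0,-0.001,0,0]]]' >/dev/null; python3 st.py
python3 -m jog '[[[-1,0,0,0,0.1],[-1,0,0,0,0.2],[-1,0,0,0,0.3],[-1,0,0,0,0.4],[-1,0,0,0,0.5]]]' >/dev/null; python3 st.py
python3 -m jog '[[[-1,0,0,0,0.1],[-1,0,0,0,0.2],[-1,0,0,0,0.3],[-1,0,0,0,0.4],[-1,0,0,0,0.5]]]' >/dev/null; python3 st.py
```

```text
8.52 F [ 2.1 -4.1 -2.6] T [-0.606 -0.445 -0.011] yaw -2.98 p [0.5757 0.0143 0.0517] op 0.0294 q6 -1.84 tau6 -0.016
8.93 F [ 2.1 -4.9 -1. ] T [-0.734 -0.528  0.084] yaw 2.798 p [0.5757 0.0142 0.0517] op 0.0297 q6 -1.335 tau6 -1.539
9.35 F [ 0.9 -5.3 -1.4] T [-0.771 -0.413  0.059] yaw 2.298 p [0.5756 0.0142 0.0517] op 0.0295 q6 -0.835 tau6 -1.539
```

```bash

python3 -m jog '[[[-1,0,0,0,0.08],[-1,0,0,0,0.16],[-1,0,0,0,0.24],[-1,0,0,0,0.32],[-1,0,0,0,0.4]]]' >/dev/null; python3 st.py
python3 -m jog '[[[-1,0,0,0,0.08],[-1,0,0,0,0.16],[-1,0,0,0,0.24],[-1,0,0,0,0.32],[-1,0,0,0,0.4]]]' >/dev/null; python3 st.py
```

```text
9.77 F [ 1.1 -4.1 -2.1] T [-0.871 -0.393  0.061] yaw 1.899 p [0.5757 0.0142 0.0517] op 0.0294 q6 -0.436 tau6 -1.224
10.18 F [ 1.6 -5.6 -0.7] T [-0.844 -0.387  0.044] yaw 1.499 p [0.5756 0.0141 0.0517] op 0.0299 q6 -0.036 tau6 -1.224
```

```bash

python3 -m jog '[[[-1,0,0,0,0.05],[-1,0,0,0,0.1],[-1,0,0,0,0.1]]]' >/dev/null; python3 st.py
```

```text
10.43 F [ 1.  -4.6 -1.7] T [-0.894 -0.351  0.028] yaw 1.4 p [0.5756 0.0141 0.0517] op 0.0293 q6 0.062 tau6 0.704
```

```bash

python3 -m jog '[[[-1,0,0,0,0.05],[-1,0,0,0,0.1],[-1,0,0,0,0.1]]]' >/dev/null; python3 st.py
```

```text
10.68 F [ 0.6 -4.7 -1. ] T [-0.881 -0.394  0.005] yaw 1.3 p [0.5756 0.0141 0.0517] op 0.0295 q6 0.162 tau6 0.692
```

```bash

python3 -m jog '[[[-1,0,0,0,0.05],[-1,0,0,0,0.1],[-1,0,0,0,0.1]]]' >/dev/null; python3 st.py
```

```text
10.93 F [ 2.1 -5.  -1.4] T [-0.887 -0.313 -0.008] yaw 1.201 p [0.5756 0.0141 0.0517] op 0.0295 q6 0.262 tau6 0.691
```

```bash

python3 -m jog '[[[-1,0,0,0,0.05],[-1,0,0,0,0.1],[-1,0,0,0,0.1]]]' >/dev/null; python3 st.py
```

```text
11.18 F [ 1.  -5.6 -1.4] T [-0.916 -0.371  0.072] yaw 1.1 p [0.5756 0.0141 0.0517] op 0.029 q6 0.362 tau6 0.691
```

```bash

python3 -m jog '[[[-1,0,0,0,0.05],[-1,0,0,0,0.1],[-1,0,0,0,0.1]]]' >/dev/null; python3 st.py
python3 - <<'E'
from h import *
cv2.imwrite("pics/w5.png",cv2.resize(robot.read_camera("wrist")[250:430,220:420],None,fx=2,fy=2)[:,:,::-1])
E
```

```text
11.43 F [ 1.2 -4.8 -1.9] T [-0.89  -0.335  0.109] yaw 1.001 p [0.5756 0.0141 0.0517] op 0.0296 q6 0.462 tau6 0.691
```

View pics/w5.png

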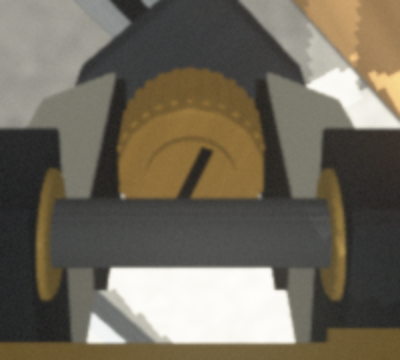

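The slot is at (195,175) and still leans the same way as before, so the head has not slipped in the grip. Torque is starting to rise, so I go on in small steps.

```bash

python3 -m jog '[[[-1,0,0,0,0.05],[-1,0,0,0,0.05],[-1,0,0,0,0.05]]]' >/dev/null; python3 st.py;python3 -m jog '[[[-1,0,0,0,0]]]' >/dev/null; python3 st.py
```

```text
11.73 F [ 0.9 -5.7 -1.4] T [-0.921 -0.28   0.047] yaw 0.953 p [0.5756 0.0141 0.0517] op 0.0291 q6 0.51 tau6 0.136
11.82 F [ 1.  -6.  -1.9] T [-0.892 -0.268  0.019] yaw 0.953 p [0.5756 0.0141 0.0517] op 0.0291 q6 0.51 tau6 0.044
```

```bash

python3 -m jog '[[[-1,0,0,0,0.05],[-1,0,0,0,0.05],[-1,0,0,0,0.05]]]' >/dev/null; python3 st.py;python3 -m jog '[[[-1,0,0,0,0]]]' >/dev/null; python3 st.py
```

```text
12.07 F [ 0.7 -5.  -1.1] T [-0.906 -0.283  0.074] yaw 0.903 p [0.5755 0.0141 0.0517] op 0.0296 q6 0.56 tau6 0.136
12.15 F [-0.  -4.4 -0.2] T [-0.936 -0.281  0.037] yaw 0.903 p [0.5755 0.0141 0.0517] op 0.0297 q6 0.56 tau6 0.044
```

```bash

python3 -m jog '[[[-1,0,0,0,0.05],[-1,0,0,0,0.1],[-1,0,0,0,0.1]]]' >/dev/null; python3 st.py;python3 -m jog '[[[-1,0,0,0,0]]]' >/dev/null; python3 st.py
```

```text
12.4 F [ 0.3 -5.1 -1. ] T [-0.942 -0.238  0.061] yaw 0.801 p [0.5755 0.0141 0.0517] op 0.0295 q6 0.662 tau6 0.691
12.48 F [ 0.8 -5.5 -0.5] T [-0.948 -0.294  0.032] yaw 0.803 p [0.5755 0.0141 0.0517] op 0.0296 q6 0.66 tau6 0.142
```

```bash

python3 -m jog '[[[-1,0,0,0,0.05],[-1,0,0,0,0.1],[-1,0,0,0,0.1]]]' >/dev/null; python3 st.py;python3 -m jog '[[[-1,0,0,0,0]]]' >/dev/null; python3 st.py
```

```text
12.73 F [ 0.9 -5.5 -0.9] T [-0.959 -0.23   0.009] yaw 0.701 p [0.5755 0.0141 0.0517] op 0.0296 q6 0.762 tau6 0.69
12.82 F [ 0.9 -5.8 -1.7] T [-0.992 -0.269  0.071] yaw 0.703 p [0.5755 0.0141 0.0517] op 0.0296 q6 0.76 tau6 0.142
```

```bash

python3 -m jog '[[[-1,0,0,0,0.05],[-1,0,0,0,0.1],[-1,0,0,0,0.1]]]' >/dev/null; python3 st.py;python3 -m jog '[[[-1,0,0,0,0]]]' >/dev/null; python3 st.py
```

```text
13.07 F [ 1.7 -4.5 -1.8] T [-0.982 -0.28   0.062] yaw 0.601 p [0.5755 0.0141 0.0517] op 0.0294 q6 0.862 tau6 0.691
13.15 F [ 0.7 -4.8 -1.6] T [-0.98  -0.215  0.024] yaw 0.603 p [0.5755 0.0141 0.0517] op 0.0292 q6 0.86 tau6 0.142
```

```bash

python3 -m jog '[[[-1,0,0,0,0.05],[-1,0,0,0,0.1],[-1,0,0,0,0.1]]]' >/dev/null; python3 st.py;python3 -m jog '[[[-1,0,0,0,0]]]' >/dev/null; python3 st.py
```

```text
13.4 F [ 0.1 -5.7 -0.9] T [-0.93  -0.22   0.049] yaw 0.501 p [0.5755 0.0141 0.0517] op 0.0294 q6 0.962 tau6 0.69
13.48 F [ 2.  -5.4 -0.8] T [-0.926 -0.25   0.04 ] yaw 0.503 p [0.5755 0.0141 0.0517] op 0.0294 q6 0.96 tau6 0.142
```

```bash

python3 -m jog '[[[-1,0,0,0,0.05],[-1,0,0,0,0.1],[-1,0,0,0,0.1]]]' >/dev/null; python3 st.py;python3 -m jog '[[[-1,0,0,0,0]]]' >/dev/null; python3 st.py
```

```text
13.73 F [ 0.2 -5.  -0.2] T [-0.912 -0.177  0.112] yaw 0.401 p [0.5755 0.0141 0.0517] op 0.0291 q6 1.062 tau6 0.759
13.82 F [ 0.5 -5.  -0.7] T [-0.977 -0.2    0.094] yaw 0.403 p [0.5755 0.0141 0.0517] op 0.0296 q6 1.06 tau6 0.209
```

```bash

python3 -m jog '[[[-1,0,0,0,0.03],[-1,0,0,0,0.06],[-1,0,0,0,0.06]]]' >/dev/null; python3 st.py;python3 -m jog '[[[-1,0,0,0,0]]]' >/dev/null; python3 st.py
```

```text
14.07 F [-0.1 -5.1 -0.1] T [-0.92  -0.143  0.211] yaw 0.342 p [0.5754 0.0141 0.0517] op 0.0292 q6 1.121 tau6 0.553
14.15 F [ 1.1 -5.3 -1.3] T [-0.952 -0.182  0.174] yaw 0.343 p [0.5755 0.0141 0.0517] op 0.029 q6 1.12 tau6 0.223
```

```bash

python3 -m jog '[[[-1,0,0,0,0.03],[-1,0,0,0,0.05],[-1,0,0,0,0.05]]]' >/dev/null; python3 st.py;python3 -m jog '[[[-1,0,0,0,0]]]' >/dev/null; python3 st.py
```

```text
14.4 F [ 0.7 -4.6 -0.4] T [-0.873 -0.147  0.177] yaw 0.293 p [0.5754 0.0142 0.0517] op 0.0295 q6 1.171 tau6 0.489
14.48 F [ 1.3 -4.9 -0.8] T [-0.935 -0.134  0.244] yaw 0.294 p [0.5755 0.0141 0.0517] op 0.0296 q6 1.17 tau6 0.25
```

Seated: the torque climbs with each step. Now release and retreat straight up.

```bash

python3 -m jog '[[[-0.2,0,0,0,0],[0,0,0,0,0],[0.3,0,0,0,0],[0.6,0,0,0,0],[0.6,0,0,0,0]]]'
python3 -m jog '[[[0.6,0,0,-0.02,0],[0.6,0,0,-0.05,0],[0.6,0,0,-0.09,0],[0.6,0,0,-0.13,0],[0.6,0,0,-0.16,0]]]' >/dev/null
python3 -m jog '[[[0.6,-0.04,0,0,0],[0.6,-0.08,0,0,0],[0.6,-0.12,0,0,0],[0.6,-0.15,0,0,0],[0.6,-0.15,0,0,0]]]' >/dev/null
python3 st.py
python3 - <<'E'
from h import *
a=robot.read_camera("scene")[180:290,250:410];w=robot.read_camera("wrist")
cv2.imwrite("pics/w6.png",np.hstack([cv2.resize(a,(400,275),interpolation=cv2.INTER_CUBIC),cv2.resize(w,(367,275))])[:,:,::-1])
E
```

```text
time: 14.9
tool_pos: [0.5754, 0.0145, 0.0517]
tool_rot: [-3.141, 0.0, 0.293]
contact_force: [-0.5, -0.7, 0.9]
opening: 0.058
grip_force: 0.0
15.73 F [ 0.4 -0.1  0.8] T [-0.014  0.029 -0.005] yaw 0.292 p [ 0.4267 -0.0293  0.2115] op 0.0735 q6 1.032 tau6 -0.415
```

View pics/w6.png

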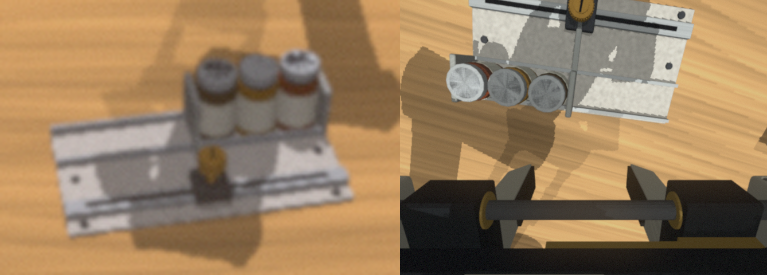

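The three jars stand upright and touching, from (215,95) to (300,90), between the divider and the wall. The gripper is clear of everything.

```bash
python3 -c "
from cell import robot
print(robot.hand_in())"
```

```text
the job is handed in; nothing more can be done
None
```

I slid the divider about 65 mm until the three jars stood closed up against the end wall. I then turned the thumbscrew clockwise until it went stiff, at about 0.2 N m (limit 0.5), let go of everything and handed the job in; no verdict came back.

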